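# Clamp the belt buckle: snug plus an eighth of a turn

## Task

Lay the loose belt buckle flat on the bench clamp's anvil, between the two jaws and lengthwise, and let go of it. Then turn the clamp's knob clockwise until it bites (it suddenly turns much harder), add one eighth of a turn (45 degrees) beyond that point and no more, and let go, leaving the other things where they are.

Things in the scene. Friction and masses are not known exactly. Their poses are not given: they have to be found in the camera images.
- buckle: Loose steel belt buckle: a flat rectangular frame with cross bar and prong, 50 mm long (its x) x 36 mm wide (its y) x 8 mm thick, 70 g. Origin at the centre of its underside, z up. Lies flat on the slate; either end may point forward. Grip it across its two long sides (36 mm).
- clamp: Grey bench clamp fixed on the slate. Origin on its underside, z up; base x -86 to +74 mm, y +-35, 12 mm thick. Along its x, from -x: a tower (52 mm high) with a knob on top (axis at x = -52 mm), moving jaw, anvil, fixed jaw (face at x = +50 mm). Jaws 26 mm wide in y, rising 9 mm above the anvil, their upper halves flared outward by 3 mm. Turning the knob clockwise drives the moving jaw to +x, and it pushes the buckle up to the fixed jaw.
- knob_grip (a point): The clamp's wooden knob: an upright bar 52 mm long (its x axis; turns with the knob), 12 mm thick (its y), 24 mm high, on a round hub 26 mm across. This point is on the vertical turning axis at half the bar's height: 78 mm above the slate, 12 mm below the bar's top. Pinch the bar across its thickness from above. Clockwise seen from above tightens; it may be turned in several grasps and stays where it is left.
- shoe (a joint): Squeeze of the brake shoe inside the knob (m): 0 until the bite, then 0.0004 m per rad of further turning, so 0.00031 m at 45 degrees past it. Far too small for its noisy reading to be of use.
- tape: Tape measure, a metal-cased rounded square 60 x 60 x 30 mm on the slate, bystander. Origin at the centre of its underside.
- button_box: Lacquered button box with lid, 84 x 114 x 50 mm, on the slate, bystander. Origin at the centre of its underside.
- awl: Awl with a round walnut handle, 150 mm long, lying on the slate, bystander. Origin on its underside; the handle reaches from x = -70 to +15 mm, the steel tip to +80 mm.
- seat (a point): Point on the anvil's flat top, mid-width, where the centre of the buckle's underside should go (axes as the clamp's, buckle lengthwise along x). 34 mm above the slate, 28 mm from the fixed jaw's face; leaves at least 2.5 mm at each end of the buckle. The anvil is a ridge 26 mm wide in y, narrower than the buckle, with 22 mm of free height beside it, so fingers can straddle it.
- knob_top (a point): Centre of the knob's top. How it turns: running free it needs about 0.05 N m. At the bite, which comes after 1.2 to 2.6 rad of turning, at a different angle every time, the moment felt jumps by about 0.3 N m within some 10 degrees; then it grows only slowly (0.1 N m per rad; more while moving). There is no hard stop, so it can be overtightened.

How it is judged (in metres and radians):
On the way, in this order (a step that is already met when the one before it is completed fails the run):
1. the buckle lies flat on the anvil between the jaws, let go of (x of buckle in the frame of clamp between 0.0135 and 0.027 m and y of buckle in the frame of clamp between -0.008 and 0.008 m and z of buckle in the frame of clamp between 0.032 and 0.036 m and angle between buckle's own z axis and vertical below 0.06 rad and angle between the x axis of buckle and the x axis of clamp, either way round below 0.17 rad and contact force between the fingers and buckle below 0.1 N), for 0.2 s.
2. the knob has been turned clockwise to the bite (value of joint shoe above 4e-05 m), for 0.05 s.
At the end, for the whole second after the job is handed in: The buckle lies flat (within 4.5 degrees) on the anvil, gripped between the jaws (not loosened again), within 9 mm of the middle across, at rest; the knob stands 29 to 60 degrees (nominally 45) past the bite (value of joint shoe between 0.0002 and 0.00042 m and contact force between clamp and buckle above 2.5 N and x of buckle in the frame of clamp between 0.022 and 0.028 m and y of buckle in the frame of clamp between -0.009 and 0.009 m and z of buckle in the frame of clamp between 0.0315 and 0.0365 m and angle between buckle's own z axis and vertical below 0.08 rad and linear speed of buckle below 0.02 m/s); the robot touches nothing.
It fails at once if the knob is overtightened: more than 64 degrees past the bite (value of joint shoe above 0.00045 m).
It fails at once if the tape measure, button box or awl is shifted more than 15 mm (distance of any of tape, button_box, awl from where it was at the start of the episode above 0.015 m).
It also fails if it takes over 64 s, if anything falls off the work surface, if the arm or the gripper's body presses on something with over 40 N, if the wrist force passes 120 N, or if a joint passes its speed limit or range.

## Robot

A 6-joint arm with a two-finger parallel gripper is mounted at the origin on the work surface. World frame = base frame: x ahead of the robot, y to its left, z up, the work surface at z = 0. Lengths are in m, angles in degrees, forces in N, time in s.
With the tool pointing down it reaches from about 0.325 to 0.85 m from the base axis. Payload 15.5 kg.
Tool frame: the origin (TCP) lies at the very end of the fingers, on their centre line; the grasp point (between the pads) lies arm.grip_depth behind it (arm.grip_depth is the distance from the TCP to the grasp point, in m); z points along the fingers, y is the direction in which the jaws open and shut (so a half turn about z gives the same grasp; the last joint's range is limited). The gripper opens to 91 mm and grips with 3 to 60 N. Pads are 32 mm wide; open, the fingers measure 118 mm over their backs; the gripper's body (76 mm by 178 mm) begins 60 mm behind the grasp point.
Start: joints at [-70.56, 28.281, 77.091, -0, 74.628, -5.472], TCP at [0.263, -0.567, 0.214] pointing down, gripper open.
Joint ranges: [-166.48, 166.48], [-47.26, 123.95], [12.59, 153.08], [-70.14, 250.14], [6.76, 159.57], [-176.63, 176.63]. Speed limits (degrees/s): [108.29, 108.29, 147.25, 172.46, 172.46, 172.46].

## Interface

Orientations are given as a 3x3 rotation matrix whose columns are the frame's x, y, z axes.
In Python, from rig import arm gives the robot as it stands. Calls block until the motion is done:
- arm.move_to(position, orientation): joint-space move of the TCP to a pose.
- arm.move_l(position, orientation=None, feed=0.15): straight line of the TCP; orientation=None keeps the orientation; feed is the mean speed in m/s.
- arm.move_joints(angles): joint-space move.
- arm.grip(opening): finger opening in m; the grip force is fixed at half the most; returns when the fingers have stopped.
- arm.sleep(seconds).
- arm.solve_ik(position, orientation): joint angles nearest the present ones, or None.
- arm.snapshot(name): name is "scene" or "top"; returns the picture (480x640x3 uint8, red, green, blue); there is no depth.
- arm.get_calibration(name): a dict with "intrinsics" (3x3 intrinsics, pixels), "cam_to_world" (4x4, takes a point from camera to world coordinates). Camera axes: x right, y down, z forward; pixel columns grow to the right and rows downward; lengths in m; the calibration is good to about 2 mm. A picture is of the moment at which its call begins. get_calibration takes no time and is no camera call.
A pose or a line that the arm cannot do raises arm.Unreachable and nothing moves.
- arm.sign_off(): hands the job in, once; it reports no verdict.
Readings, each from a call of its own:
- arm.current_t(): time.
- arm.current_joint_positions(): joint angles.
- arm.current_dq(): joint speeds.
- arm.current_tau(): joint torques, N m.
- arm.current_ee_pos(): TCP position.
- arm.current_tool_rot(): TCP orientation.
- arm.current_force(): force on the tool from outside, world axes, zero at the start.
- arm.current_torque(): the same for the moment, N m.
- arm.current_width(): finger opening in m.
Only numpy, scipy, OpenCV 4.12 (cv2) and the standard library are available. Lean on these libraries where they do the work, as an engineer would, in place of code of your own. Each camera call takes 0.05 s, during which the arm holds its last target.

## Working session

There is one attempt and no reset: what is moved stays moved. The work goes in short steps, each a Python script; the robot and the scene stay as the last script left them, time stands still between calls to the robot, and variables do not carry over. Pictures are saved under pics/ and viewed, and the job is handed in when it is done.

```bash
ls; mkdir -p pics; python3 - <<'E'
from rig import arm
import cv2, numpy as np
for n in ("scene","top"):
    im=arm.snapshot(n); cv2.imwrite(f"pics/{n}0.png",im[:,:,::-1])
    c=arm.get_calibration(n); print(n,np.round(c["intrinsics"],1).tolist(),np.round(c["cam_to_world"],3).tolist())
print(arm.current_t(),arm.grip_depth,arm.current_tool_rot(),arm.current_force(),arm.current_torque(),arm.current_width())
E
```

```text
pics
scene [[460.8, 0.0, 327.4], [0.0, 460.8, 242.1], [0.0, 0.0, 1.0]] [[0.638, 0.485, -0.599, 1.071], [0.77, -0.388, 0.507, -0.456], [0.014, -0.784, -0.62, 0.555], [0.0, 0.0, 0.0, 1.0]]
top [[482.1, 0.0, 318.7], [0.0, 482.1, 237.1], [0.0, 0.0, 1.0]] [[0.026, -0.983, 0.179, 0.489], [-1.0, -0.026, 0.007, -0.069], [-0.002, -0.18, -0.984, 0.925], [0.0, 0.0, 0.0, 1.0]]
0.1 0.0188 [[ 9.06946265e-01  4.21246174e-01 -3.64921844e-04]
 [ 4.21246315e-01 -9.06945646e-01  1.06637990e-03]
 [ 1.18244175e-04 -1.12087125e-03 -9.99999365e-01]] [-0.2479986   0.8480643  -0.33575735] [-0.01392956 -0.0312598   0.00548762] 0.09128558109420676
```

View pics/scene0.png

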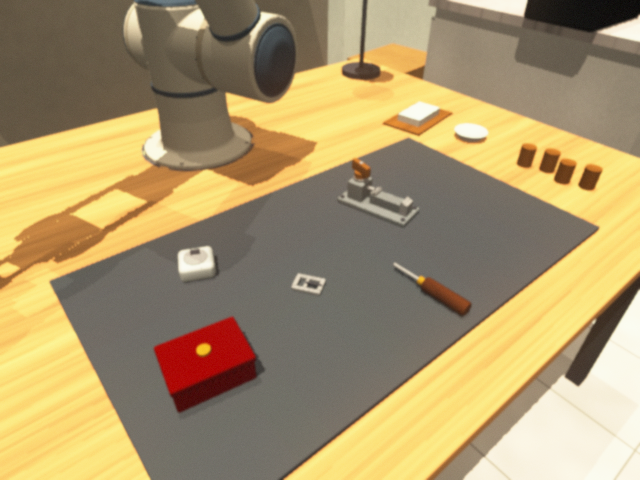

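View pics/top0.png

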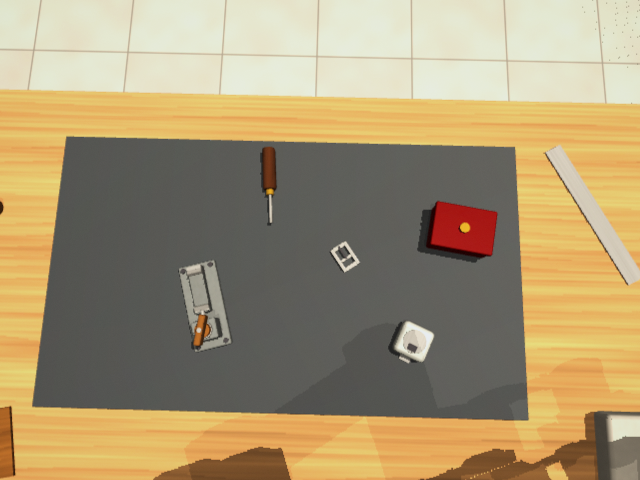

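Both views show everything. In the top view the buckle is at (345,257), the clamp runs from about (197,263) to (212,350) with the knob at (201,330), the awl at (269,185), the box at (463,229) and the tape at (413,342). I'll enlarge the buckle and clamp next.

```bash
cat > h.py <<'E'
import numpy as np, cv2
from rig import arm
def ray(name,u,v):
    c=arm.get_calibration(name);K=c["intrinsics"];T=np.array(c["cam_to_world"])
    d=T[:3,:3]@np.linalg.solve(K,[u,v,1.]);return T[:3,3],d
def onz(name,u,v,z):
    o,d=ray(name,u,v);return o+d*(z-o[2])/d[2]
def tri(u1,v1,u2,v2):
    "top pixel, scene pixel -> midpoint, gap"
    o1,d1=ray("top",u1,v1);o2,d2=ray("scene",u2,v2)
    d1/=np.linalg.norm(d1);d2/=np.linalg.norm(d2)
    s=np.linalg.lstsq(np.c_[d1,-d2],o2-o1,rcond=None)[0]
    p,q=o1+s[0]*d1,o2+s[1]*d2
    return (p+q)/2,np.linalg.norm(p-q)
def proj(name,P):
    c=arm.get_calibration(name);T=np.linalg.inv(c["cam_to_world"])
    p=T[:3,:3]@np.asarray(P)+T[:3,3];p=c["intrinsics"]@p;return p[:2]/p[2]
E
python3 - <<'E'
import cv2,numpy as np
t=cv2.imread("pics/top0.png");s=cv2.imread("pics/scene0.png")
f=lambda im,x,y,w,h,k:cv2.resize(im[y:y+h,x:x+w],None,fx=k,fy=k,interpolation=cv2.INTER_CUBIC)
cv2.imwrite("pics/tc.png",f(t,165,250,80,110,5)); cv2.imwrite("pics/sc.png",f(s,325,150,100,80,8))
cv2.imwrite("pics/bk.png",np.hstack([f(t,320,232,50,50,8),f(s,283,258,50,50,8)]))
E
```

```text
(no output)
```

View pics/tc.png

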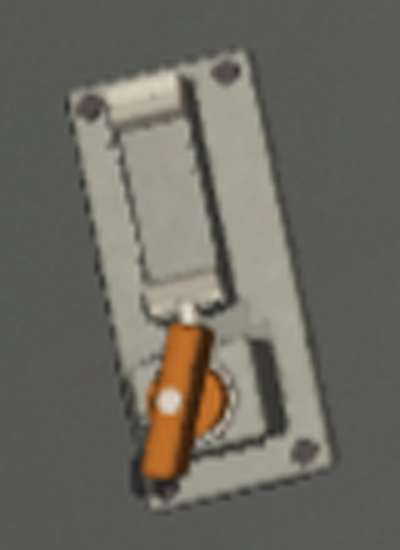

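View pics/sc.png

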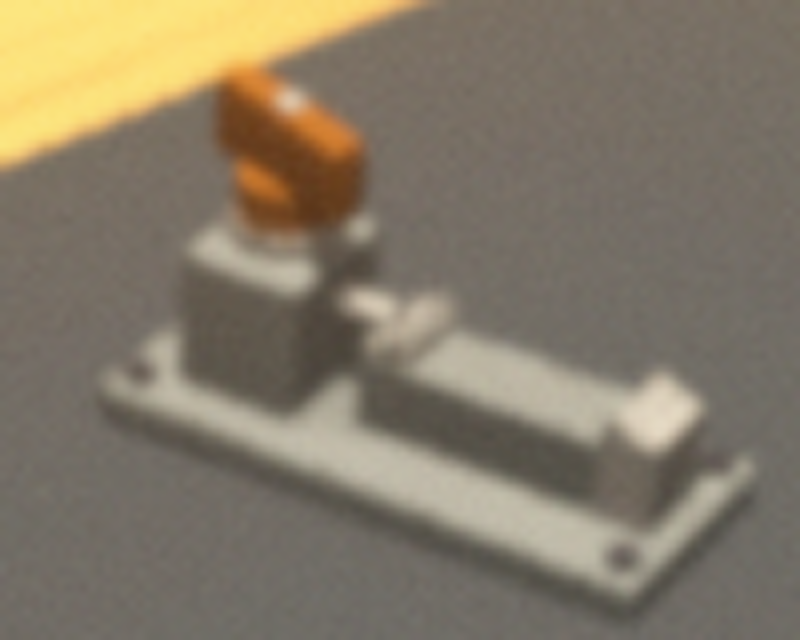

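View pics/bk.png

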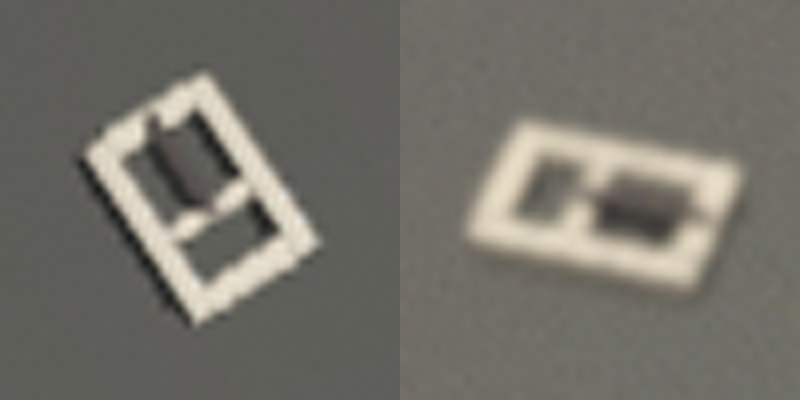

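The enlarged crops are clear: base corners, jaws, the white dot on the knob's top and the buckle outline (prong towards the upper left) are all visible. Next I compute the positions.

```bash
python3 - <<'E'
from h import *
np.set_printoptions(precision=4,suppress=True)
t=cv2.imread("pics/top0.png");s=cv2.imread("pics/scene0.png")
T=lambda x,y:(165+x/5-.4,250+y/5-.4); S=lambda x,y:(325+x/8-.44,150+y/8-.44)
print("knobdot",tri(*T(169,401),*S(291,99)))
tc=[T(68,92),T(247,48),T(332,465),T(150,512)]
for p in tc: print("base corner z=.012",onz("top",*p,0.012))
print("tri corner fixed -y",tri(*tc[1],*S(628,594)), "fixed +y",)
print("tri corner tower -y",tri(*tc[2],*S(103,390)))
# refine base by threshold mask
for n,im,box in(("top",t,(165,250,80,110)),):
    x,y,w,h=box; c=cv2.resize(im[y:y+h,x:x+w],None,fx=8,fy=8,interpolation=cv2.INTER_CUBIC)
    g=c.max(axis=2); m=(g>118).astype(np.uint8); m=cv2.morphologyEx(m,cv2.MORPH_CLOSE,np.ones((41,41)))
    k=max(cv2.findContours(m,0,2)[0],key=cv2.contourArea); hull=cv2.convexHull(k)[:,0]
    P=np.array([onz("top",(u+.5)/8-.5+x,(v+.5)/8-.5+y,0.012)[:2] for u,v in hull])
    r=cv2.minAreaRect((P*1000).astype(np.float32)); print("clamp rect",r)
# buckle
for n,im,box in(("top",t,(320,232,50,50)),("scene",s,(283,258,50,50))):
    x,y,w,h=box; c=cv2.resize(im[y:y+h,x:x+w],None,fx=8,fy=8,interpolation=cv2.INTER_CUBIC)
    m=(c.min(axis=2)>140).astype(np.uint8)
    k=max(cv2.findContours(m,0,2)[0],key=cv2.contourArea); hull=cv2.convexHull(k)[:,0]
    P=np.array([onz(n,(u+.5)/8-.5+x,(v+.5)/8-.5+y,0.008)[:2] for u,v in hull])
    print(n,"buckle",cv2.minAreaRect((P*1000).astype(np.float32)))
# knob bar top
for n,im,box in(("top",t,(165,250,80,110)),("scene",s,(325,150,100,80))):
    hsv=cv2.cvtColor(im,cv2.COLOR_BGR2HSV)
E
```

```text
knobdot (array([0.476 , 0.1338, 0.1037]), np.float64(9.640139467226202e-05))
base corner z=.012 [0.5888 0.2031 0.012 ]
base corner z=.012 [0.6075 0.1361 0.012 ]
base corner z=.012 [0.4528 0.0944 0.012 ]
base corner z=.012 [0.4341 0.1606 0.012 ]
tri corner fixed -y (array([0.6058, 0.1334, 0.0227]), np.float64(0.0007617767777930051)) fixed +y
tri corner tower -y (array([0.4533, 0.093 , 0.0211]), np.float64(0.0005694795067841083))
clamp rect ((521.125244140625, 148.81658935546875), (160.75262451171875, 69.5257339477539), 15.40573787689209)
top buckle ((620.6729736328125, -113.70648193359375), (52.12523651123047, 36.027565002441406), 34.72966766357422)
scene buckle ((608.7664184570312, -106.38671875), (52.569091796875, 39.301551818847656), 34.39894485473633)
```

```bash
python3 - <<'E'
from h import *
np.set_printoptions(precision=4,suppress=True)
t=cv2.imread("pics/top0.png");s=cv2.imread("pics/scene0.png")
for a,b in(((34.5,405.5),(409,141)),((66,137),(598,230)),((527,419),(53,284))): print("slate",tri(*a,*b))
B=lambda x,y:(320+x/8-.44,232+y/8-.44); C=lambda x,y:(283+(x-400)/8-.44,258+y/8-.44)
# buckle corners top face: top order: (205,72) far(-y),(85,152),(195,325),(320,242)
# prong end=(85..205) ; scene prong end at right: (742,165),(695,285); other end (522,122),(468,232)
for a,b in(((85,150),(744,165)),((207,72),(695,280)),((320,242),(468,232)),((195,325),(522,122))): print("bk",a,b,tri(*B(*a),*C(*b)))
for a,b in(((85,150),(695,280)),((207,72),(744,165)),((320,242),(522,122)),((195,325),(468,232))): print("bk alt",tri(*B(*a),*C(*b)))
cr=cv2.resize(s[120:240,320:440],None,fx=6,fy=6,interpolation=cv2.INTER_CUBIC)
E
```

```text
slate (array([ 0.3306,  0.4532, -0.0022]), np.float64(0.0030950734969166765))
slate (array([0.8498, 0.4545, 0.0006]), np.float64(0.0019749034088506674))
slate (array([ 0.3321, -0.4474,  0.0033]), np.float64(0.004662913421567474))
bk (85, 150) (744, 165) (array([ 0.6294, -0.0849,  0.0207]), np.float64(0.0009827552987272837))
bk (207, 72) (695, 280) (array([ 0.649 , -0.1137,  0.0195]), np.float64(0.0005010913854594667))
bk (320, 242) (468, 232) (array([ 0.6086, -0.1414,  0.0196]), np.float64(0.00034595359808765923))
bk (195, 325) (522, 122) (array([ 0.5882, -0.1122,  0.0195]), np.float64(0.00026824839617101826))
bk alt (array([ 0.6302, -0.0906, -0.0084]), np.float64(0.01180513478396993))
bk alt (array([ 0.6478, -0.1077,  0.0467]), np.float64(0.01230081161604679))
bk alt (array([ 0.6087, -0.1343,  0.046 ]), np.float64(0.01199682514846607))
bk alt (array([ 0.5876, -0.1191, -0.0087]), np.float64(0.01365552157130517))
```

The triangulation puts the buckle's top at z≈0.020, so the slate seems to be about 12 mm high. However, the slate's corners come out near z=0. I'll go above the buckle, check the cameras against the known TCP and probe the height by touch.

```bash
cat >> h.py <<'E'
np.set_printoptions(precision=4,suppress=True)
def R(yaw):
    c,s=np.cos(np.radians(yaw)),np.sin(np.radians(yaw))
    return np.array([[c,s,0],[s,-c,0],[0,0,-1.]])
def snap(tag):
    for n in("top","scene"): cv2.imwrite(f"pics/{n}_{tag}.png",arm.snapshot(n)[:,:,::-1])
def crop(n,tag,x,y,w,h,k):
    im=cv2.imread(f"pics/{n}_{tag}.png");return cv2.resize(im[y:y+h,x:x+w],None,fx=k,fy=k,interpolation=cv2.INTER_CUBIC)
E
python3 - <<'E'
from h import *
arm.move_to([.6188,-.113,.09],R(34.5))
snap("1")
p=arm.current_ee_pos();print(arm.current_t(),p,arm.current_joint_positions(),arm.current_force())
Ry=R(34.5)
for s in(-1,1):
    q=p+Ry[:,1]*s*.0455; print(proj("top",q),proj("scene",q))
print(proj("top",p),proj("scene",p))
a=crop("top",1,295,200,100,100,4);b=crop("scene",1,250,190,100,100,4)
cv2.imwrite("pics/c1.png",np.hstack([a,b]))
E
```

```text
2.3167 [ 0.6188 -0.1139  0.0902] [-15.8641  36.2608  83.8783  -0.0072  59.8394  39.7021] [-0.6038  0.4639  0.1119]
[325.5088 264.564 ] [315.7547 233.7258]
[368.7995 236.5764] [298.1942 268.5559]
[347.266  250.4978] [307.387  250.3226]
```

View pics/c1.png

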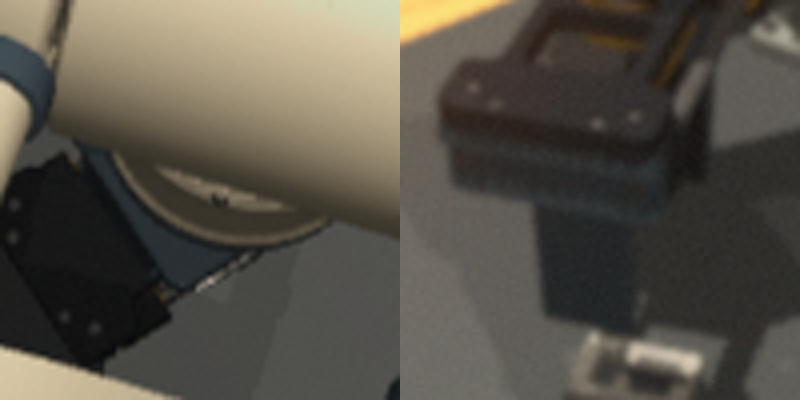

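View pics/scene_1.png

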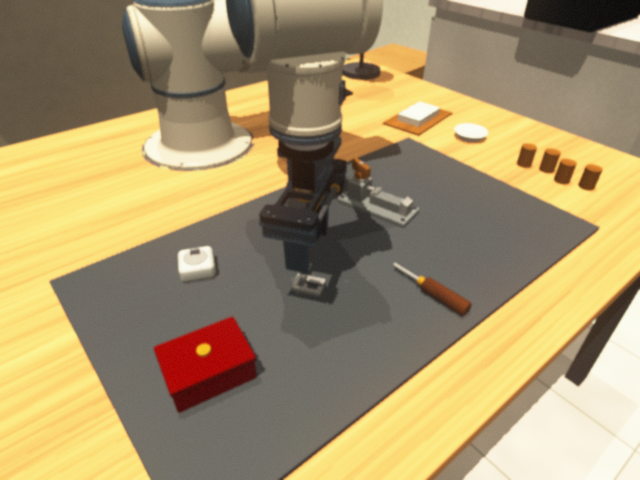

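The near finger's lower edge appears about 3 px higher in the scene view than predicted (around (297,271) against (295,274)). So the scene view's heights are biased upward and the slate is probably near z≈0. I'll use the top camera for x and y, and touch the slate for z.

```bash
python3 - <<'E'
from h import *
x,y=.6207,-.1137
arm.move_l([x,y,.03],R(34.7),feed=.12)
arm.sleep(.1)
f0=arm.current_force()[2];print(f0)
z=.03
for z in [.022,.018,.015,.012,.010,.008,.006,.004,.003,.002,.001,0.0]:
    arm.move_l([x,y,z],feed=.03); f=arm.current_force()[2]; print(z,arm.current_ee_pos()[2],f)
    if f-f0>2.5: break
print(arm.current_t())
E
```

```text
0.5726002629097844
0.022 0.02183481525005541 -0.5562769728989339
0.018 0.01773868571607427 -0.5703238300977301
0.015 0.014781143177865112 -0.37975138752929927
0.012 0.012331661111233114 5.990566661283715
4.2667
```

Contact came at TCP z≈0.0123, so the slate top really is about 12 mm up and the triangulation was right. I'll recompute at those heights and grasp.

```bash
python3 - <<'E'
from h import *
t=cv2.imread("pics/top0.png");Z=.0123
def rect(box,m,z):
    x,y,w,h=box
    k=max(cv2.findContours(m,0,2)[0],key=cv2.contourArea); hull=cv2.convexHull(k)[:,0]
    P=np.array([onz("top",(u+.5)/8-.5+x,(v+.5)/8-.5+y,z)[:2] for u,v in hull]);return cv2.minAreaRect((P*1000).astype(np.float32))
def up(b): x,y,w,h=b;return cv2.resize(t[y:y+h,x:x+w],None,fx=8,fy=8,interpolation=cv2.INTER_CUBIC)
b=(320,232,50,50);print(rect(b,(up(b).min(axis=2)>140).astype(np.uint8),Z+.008))
b=(165,250,80,110);r=rect(b,cv2.morphologyEx((up(b).max(axis=2)>118).astype(np.uint8),cv2.MORPH_CLOSE,np.ones((41,41))),Z+.012);print(r)
T=lambda x,y:(165+x/5-.4,250+y/5-.4)
print("knob top",onz("top",*T(169,401),Z+.09))
a=np.radians(r[2]);o=np.array(r[0])/1000+.006*np.array([np.cos(a),np.sin(a)])
for k in(-.052,0,.022):print(k,o+k*np.array([np.cos(a),np.sin(a)]))
print("fixed jaw top corners",[onz("top",*T(*q),Z+.043)[:2] for q in((105,82),(180,70),(187,110),(112,123))])
for q in((105,82),(180,70),(187,110),(112,123)):
    d=onz("top",*T(*q),Z+.043)[:2]-o; print(d@[np.cos(a),np.sin(a)],d@[-np.sin(a),np.cos(a)])
for q in((185,325),(213,330),(185,478),(142,472)): print("bar",onz("top",*T(*q),Z+.09)[:2])
E
```

```text
((618.9064331054688, -113.10887145996094), (51.42603302001953, 35.54432678222656), 34.7296142578125)
((520.6919555664062, 145.88018798828125), (158.58705139160156, 68.589111328125), 15.405740737915039)
knob top [0.4759 0.1341 0.1023]
-0.052 [0.4763 0.1337]
0 [0.5265 0.1475]
0.022 [0.5477 0.1533]
fixed jaw top corners [array([0.5881, 0.1771]), array([0.5932, 0.1502]), array([0.5787, 0.1466]), array([0.5733, 0.1734])]
0.0672739180188813 0.012171511830833119
0.06502765270995996 -0.015138586086802797
0.050106424283516846 -0.014722803864861356
0.05200179441798708 0.012574954904506068
bar [0.5012 0.1305]
bar [0.4998 0.121 ]
bar [0.4509 0.127 ]
bar [0.4524 0.1415]
```

```bash
python3 - <<'E'
from h import *
arm.move_l([.6189,-.1131,.0145],R(34.7),feed=.05)
arm.grip(.05); print(arm.current_width(),arm.current_force())
arm.grip(.03); print(arm.current_width(),arm.current_t(),arm.current_ee_pos())
arm.move_l([.6189,-.1131,.11],feed=.2)
print(arm.current_width(),arm.current_force(),arm.current_t())
snap("2")
cv2.imwrite("pics/c2.png",np.hstack([crop("top",2,295,200,100,100,4),crop("scene",2,250,170,100,100,4)]))
E
```

```text
0.05009677915501114 [0.3073 0.212  0.6898]
0.035797437377431386 5.6667 [ 0.6189 -0.1131  0.0145]
0.035388957925414015 [ 0.3077  0.5164 -1.234 ] 6.2917
```

View pics/c2.png

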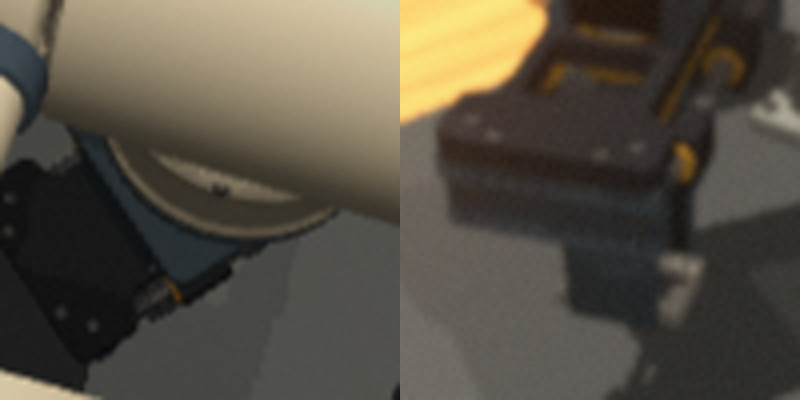

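Buckle is held, width 35.4 mm; in the scene view its end shows level beyond the finger at about (421,242). Next it goes onto the anvil.

```bash
python3 - <<'E'
from h import *
x,y=.5472,.1530
arm.move_to([x,y,.11],R(15.4))
arm.move_l([x,y,.058],feed=.1); arm.sleep(.1)
f0=arm.current_force()[2]; print(f0)
for z in np.arange(.054,.0455,-.001):
    arm.move_l([x,y,z],feed=.03); f=arm.current_force()[2]
    print(round(z,4),arm.current_ee_pos()[2],f)
    if f-f0>3: break
snap("3"); print(arm.current_t(),arm.current_joint_positions(),arm.current_width())
cv2.imwrite("pics/c3.png",crop("scene",3,310,120,130,110,6))
E
```

```text
-1.0437194414319308
0.054 0.0540287945532801 -0.5917954495250609
0.053 0.052994664259220045 -0.4316534140144302
0.052 0.05192743202336973 -0.8992764828428975
0.051 0.05092312432504294 -1.1598415179876382
0.05 0.04992112531161237 0.06865062742269834
0.049 0.04893722667249403 -1.7323429644590114
0.048 0.04846674380537151 8.331750720988712
10.1083 [ 9.6022 35.8311 94.6821 -0.0011 49.4587 84.2014] 0.035073951531496
```

View pics/c3.png

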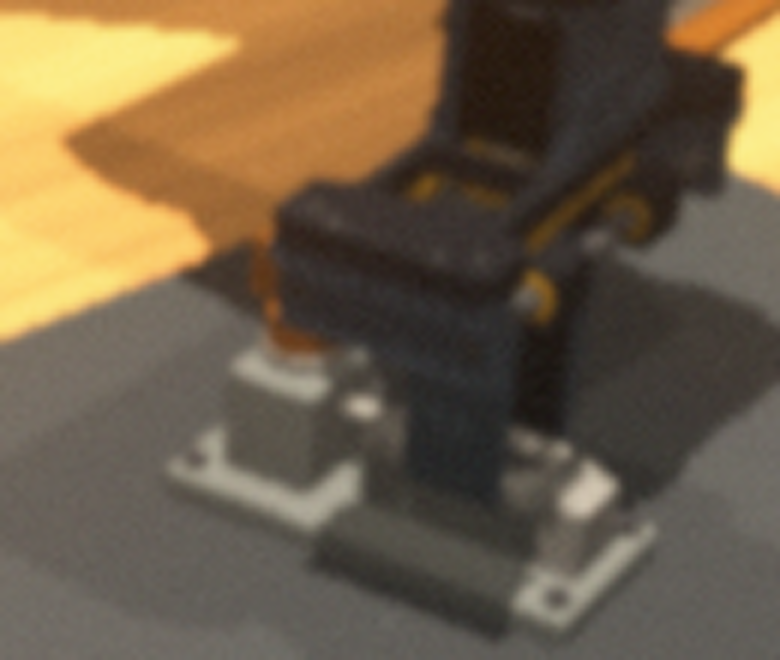

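Contact came at the expected height (0.0485), and the buckle end sits low beside the fixed jaw. I'll release it and check from above.

```bash
python3 - <<'E'
from h import *
x,y=.5472,.1530
arm.grip(.06)
arm.move_l([x,y,.14],feed=.2)
arm.move_to([.50,-.05,.25],R(15.4))
snap("4"); print(arm.current_t())
a=crop("top",4,165,250,80,110,5);b=crop("scene",4,325,150,100,80,6)
cv2.imwrite("pics/c4a.png",a);cv2.imwrite("pics/c4b.png",b)
E
```

```text
12.3167
```

View pics/c4a.png

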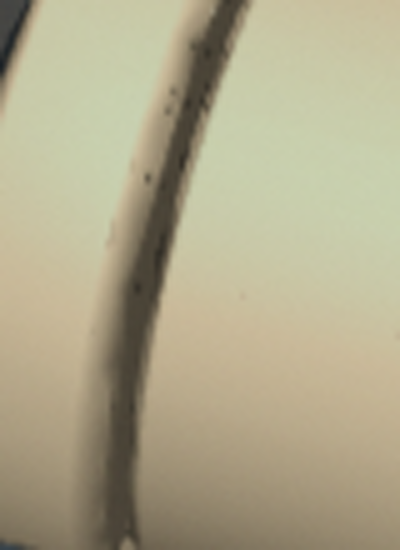

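View pics/c4b.png

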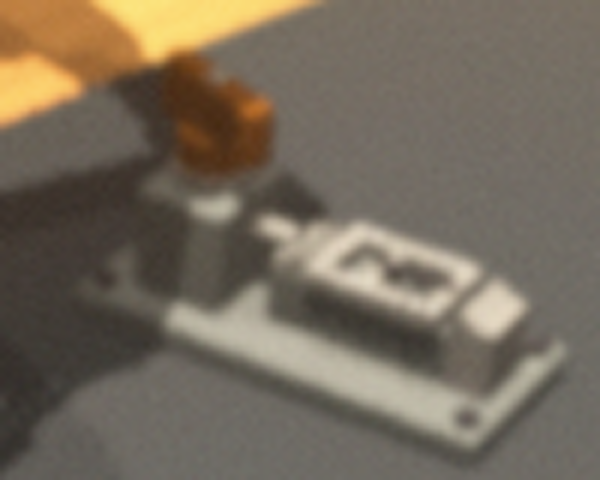

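The top view is blocked by the arm, but the scene view shows the buckle flat between the jaws and released, at about crop (395,268). I'll compute its place in the clamp frame, then move over the knob.

```bash
python3 - <<'E'
from h import *
o=np.array([.5265,.1475]);a=np.radians(15.4);X=np.array([np.cos(a),np.sin(a)]);Y=np.array([-X[1],X[0]])
S=lambda x,y:(325+x/6-.42,150+y/6-.42)
for nm,q,z in(("bk",(362,222),.042),("bk",(486,276),.042),("bk",(438,319),.042),("bk",(310,262),.042),("fixed jaw",(496,278),.043),("fixed jaw",(457,318),.043),("fixed far",(527,303),.043)):
    d=onz("scene",*S(*q),z+.0123)[:2]-o;print(nm,d@X*1000,d@Y*1000)
arm.move_to([.476,.1339,.15],R(170.1)); snap("5")
print(arm.current_joint_positions(),arm.current_t(),arm.current_ee_pos())
a=crop("top",5,165,250,80,110,5);b=crop("scene",5,325,110,100,100,5)
cv2.imwrite("pics/c5.png",np.hstack([cv2.resize(a,(364,500)),b]))
E
```

```text
bk -2.1596248549574777 19.156066697928424
bk 48.66105251094777 13.591917935426713
bk 48.01697342789118 -19.24165335160587
bk -3.6914483580587456 -13.867981271643698
fixed jaw 52.58846595551089 12.991479658484673
fixed jaw 53.42565979241359 -16.428876009925908
fixed far 67.9851607627404 5.326611900736431
[  8.7725  22.5527  99.7329   0.001   57.7003 -71.2791] 14.5 [0.4761 0.1338 0.1501]
```

View pics/c5.png

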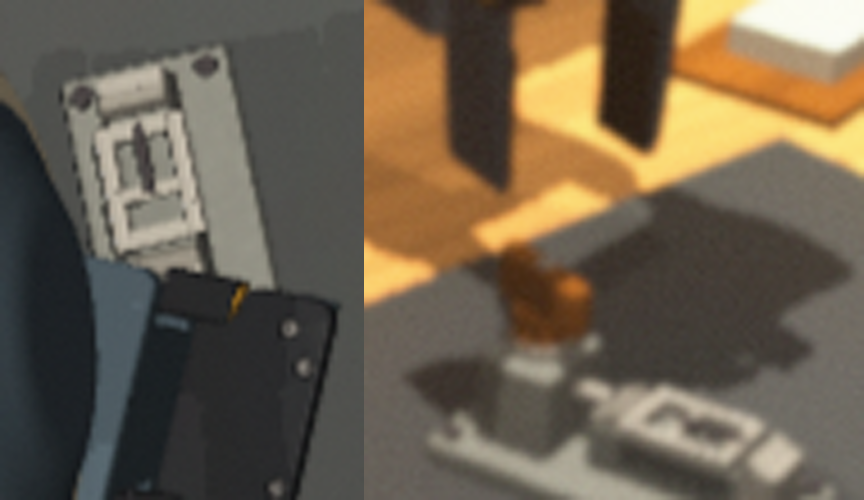

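From the corner rays the buckle is at clamp x≈22.7 mm, y≈0, turned by 2–6°, within limits. Now I lower onto the knob bar, keeping the fingertips above the hub, and pinch.

```bash
python3 - <<'E'
from h import *
arm.grip(.04)
print("free",arm.current_force(),arm.current_torque())
arm.move_l([.476,.1339,.10],feed=.15)
for z in(.09,.085,.081):
    arm.move_l([.476,.1339,z],feed=.05); print(z,arm.current_force(),arm.current_torque())
arm.grip(.005)
arm.sleep(.1)
for i in range(4): print(arm.current_width(),arm.current_force(),arm.current_torque()); arm.sleep(.02)
print(arm.current_t(),arm.current_joint_positions(),arm.current_tau(),arm.current_ee_pos())
E
```

```text
free [-0.4411 -0.2607  0.2789] [ 0.099  -0.1494  0.0029]
0.09 [ 0.7144 -0.0717 -0.5419] [ 0.1209 -0.122   0.0237]
0.085 [-0.8828  0.2651  0.1869] [ 0.0861 -0.1222 -0.0286]
0.081 [-0.0072  0.4746 -0.4464] [ 0.0888 -0.0875  0.0304]
0.011813574943509078 [-4.9612 -5.2458 26.7881] [-0.9602  0.5071  0.0313]
0.01194422099560956 [-3.8274 -5.5875 27.5589] [-0.9886  0.4952  0.0639]
0.011673144468762192 [-3.8197 -5.091  26.9122] [-0.9293  0.5811  0.054 ]
0.01178647393059731 [-3.4817 -4.6924 26.2922] [-0.9755  0.549   0.0375]
17.0583 [  8.7707  28.5875 103.6599  -0.0443  47.6322 -71.3123] [  2.0997 -60.5717 -20.6408   1.3077  -1.5066   0.0532] [0.4768 0.1337 0.0823]
```

Closing pushed the tool up with 27 N, so the fingertips are resting on the hub. I'll open, raise 5 mm and pinch again.

```bash
python3 - <<'E'
from h import *
arm.grip(.03)
arm.move_l([.476,.1339,.0865],R(170.1),feed=.06)
arm.grip(.005)
arm.sleep(.1)
for i in range(4): print(arm.current_width(),arm.current_force(),arm.current_torque()); arm.sleep(.02)
print(arm.current_t(),arm.current_joint_positions(),arm.current_tau(),arm.current_ee_pos())
snap("6");cv2.imwrite("pics/c6.png",crop("scene",6,325,110,100,100,6))
E
```

```text
0.01195602604040083 [ 0.7774 -3.6424  0.6943] [-0.6437 -0.0539 -0.0254]
0.012051131741402103 [-0.3815 -3.93    1.0193] [-0.6203 -0.0805 -0.0389]
0.011647033986246948 [-0.3242 -3.2456  1.5464] [-0.6476 -0.0352 -0.0033]
0.011703533060831106 [ 0.0059 -3.9373 -0.0252] [-0.7177 -0.0734 -0.0245]
18.375 [  8.7812  28.186  103.4548  -0.0178  48.3743 -71.3107] [  1.8547 -72.7969 -24.0333   1.0206  -0.269   -0.0014] [0.4759 0.1337 0.0864]
```

View pics/c6.png

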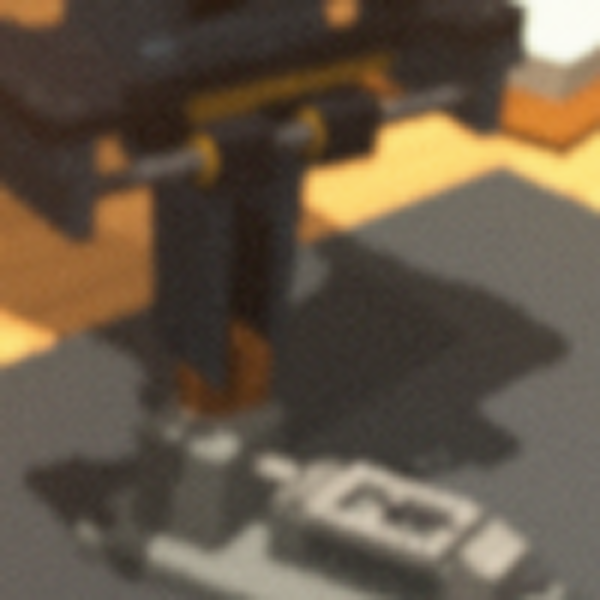

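The pinch is clean (11.8 mm, vertical force about 1 N). Now I turn by joint 6 only, in small steps, logging the moment.

```bash
python3 - <<'E'
from h import *
import json
base=np.array(arm.solve_ik([.476,.1336,.0865],R(170.1))); print(base)
log=[]
def step(d):
    q=base.copy();q[5]+=d;arm.move_joints(q)
    m=[];tj=[]
    for i in range(5): arm.sleep(.012);m.append(arm.current_torque()[2]);tj.append(arm.current_tau()[5])
    f=arm.current_force(); j=arm.current_joint_positions()[5]-base[5]
    log.append([d,j,np.mean(m),np.mean(tj)]);print(d,round(j,2),round(np.mean(m),3),round(np.mean(tj),3),np.round(f,1),round(arm.current_width()*1e3,2),round(arm.current_t(),2),flush=True)
    return np.mean(m)
d=0;step(0)
for d in(10,20,30,40,50,60): v=step(d)
ref=np.mean([l[2] for l in log[1:]])
if abs(v)<.2:
  while d<165:
    d+=3;v=step(d)
    if abs(v-ref)>.2: break
json.dump([base.tolist(),log],open("log.json","w"))
E
```

```text
[  8.754   28.1784 103.4564  -0.      48.3651 -71.346 ]
0 0.0 0.01 -0.001 [-0.7 -1.7 -0.3] 11.93 18.77
10 9.74 -0.043 0.983 [-0.5 -1.6 -0.9] 11.43 19.1
20 19.63 -0.062 0.895 [-0.8  0.9 -0.6] 11.85 19.43
30 29.59 -0.052 0.868 [-1.4  1.2 -2.1] 11.94 19.77
40 39.58 -0.034 0.86 [-0.3  1.9 -2.1] 11.47 20.1
50 49.58 -0.041 0.858 [-0.6  3.2 -3.2] 11.88 20.43
60 59.58 -0.037 0.857 [ 0.5  2.9 -2.9] 11.88 20.77
63 62.75 -0.037 0.28 [ 0.4  3.4 -3.2] 12.12 21.06
66 65.83 -0.08 0.332 [-0.3  3.1 -3.1] 11.65 21.35
69 68.85 -0.035 0.349 [ 0.6  2.9 -4.5] 11.66 21.64
72 71.85 -0.046 0.355 [ 1.2  4.1 -5.1] 11.45 21.93
75 74.85 -0.024 0.386 [ 1.3  3.6 -4.3] 11.67 22.23
78 77.84 0.564 0.998 [ 1.2  2.8 -4.8] 11.73 22.52
```

```bash
python3 - <<'E'
from h import *
for i in range(4):
    arm.sleep(.05); print(arm.current_torque(),arm.current_force(),arm.current_joint_positions()[5]+71.346,arm.current_tau()[5],arm.current_t())
snap("7");cv2.imwrite("pics/c7.png",np.hstack([crop("scene",7,335,130,90,90,6),crop("top",7,165,250,50,90,6)]) )
E
```

```text
[ 0.6387 -0.2848  0.589 ] [ 1.4306  1.8538 -3.7788] 77.86232464825153 0.6370568834245205 22.5667
[ 0.6584 -0.2944  0.6146] [ 0.6624  3.4189 -3.9883] 77.88971742963199 0.5783786997199059 22.6167
[ 0.5886 -0.3404  0.6815] [ 0.9632  2.7973 -4.227 ] 77.91365518556405 0.5752495117485523 22.6667
[ 0.6248 -0.2691  0.63  ] [ 1.5344  3.3775 -4.6016] 77.93370111807171 0.5889316275715828 22.7167
```

View pics/c7.png

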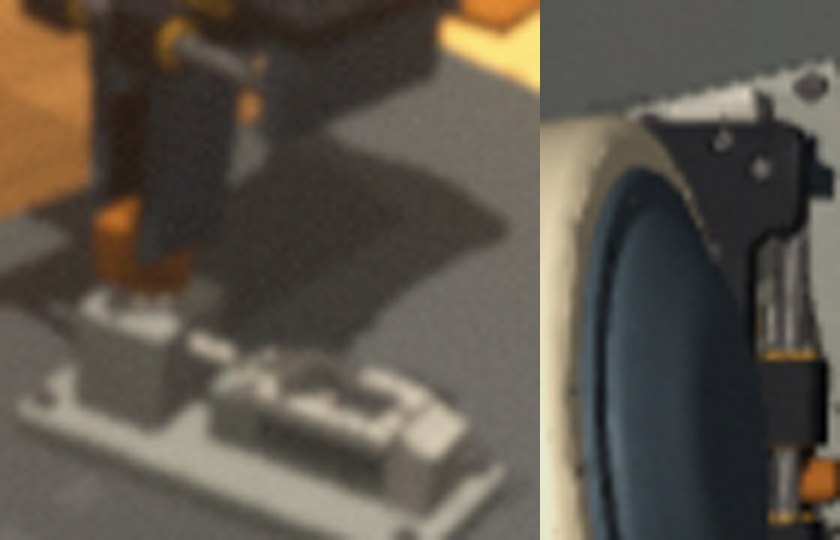

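At rest the moment holds at about 0.6 N m, against roughly 0 before. That is a bite at about 76° (1.33 rad), though bigger than the advertised 0.3. I'll continue in small steps to see whether it plateaus.

```bash
python3 - <<'E'
from h import *
base=np.array([8.754,28.1784,103.4564,0,48.3651,-71.346])
for d in(80,82,84,86,88,91,94):
    q=base.copy();q[5]+=d;arm.move_joints(q)
    m=[]
    for i in range(6): arm.sleep(.02);m.append(arm.current_torque())
    m=np.array(m)
    print(d,round(arm.current_joint_positions()[5]-base[5],2),m.mean(0),round(m[:,2].std(),3),np.round(arm.current_force(),1),round(arm.current_width()*1e3,2),round(arm.current_t(),2),flush=True)
    if m[:,2].mean()>1.2 : break
E
```

```text
80 79.94 [ 0.5483 -0.3432  0.6791] 0.026 [ 1.4  2.2 -3.2] 11.88 23.17
82 81.94 [ 0.5138 -0.3527  0.6638] 0.009 [ 1.5  2.5 -4.5] 11.62 23.52
84 83.94 [ 0.4432 -0.3847  0.6667] 0.016 [ 1.7  2.4 -4.3] 11.82 23.87
86 85.94 [ 0.415  -0.413   0.7008] 0.024 [ 2.   2.6 -4.1] 11.88 24.22
88 87.94 [ 0.3949 -0.4076  0.6934] 0.014 [ 1.3  2.  -3.3] 12.12 24.57
91 90.9 [ 0.383  -0.4803  0.6407] 0.027 [ 2.   2.9 -4.5] 11.72 24.92
94 93.89 [ 0.378  -0.5044  0.6497] 0.017 [ 1.7  2.1 -3. ] 11.92 25.27
```

The moment has levelled off at about 0.66 N m, and the width is unchanged, so the bar isn't slipping in the pads. I'll check the jaw and buckle in a picture before going on.

```bash
python3 - <<'E'
from h import *
snap("8")
cv2.imwrite("pics/c8.png",np.hstack([crop("scene",4,335,165,90,65,4.4 and 4),crop("scene",8,335,165,90,65,4)]))
cv2.imwrite("pics/c8b.png",np.hstack([crop("scene",8,335,130,90,95,4),crop("top",8,165,250,80,95,4)]))
print(arm.current_t(),arm.current_torque())
E
```

```text
25.3667 [ 0.3294 -0.5349  0.6629]
```

View pics/c8.png

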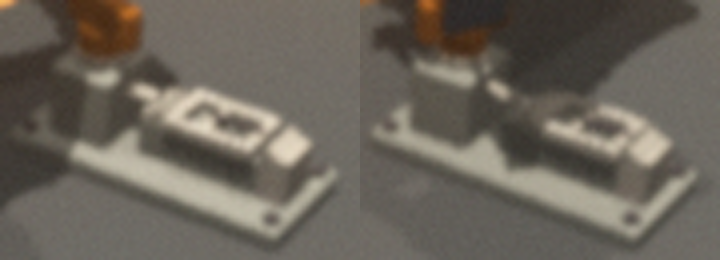

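View pics/c8b.png

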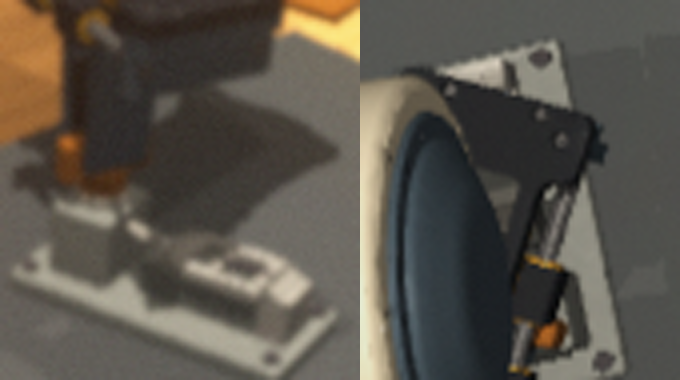

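The buckle now sits right against the fixed jaw (the dark gap at its right end is gone) and the rod has come out, so the bite is real. It began at a tool turn of about 75.5°, so I'll go to about 121° in steps, logging the moment.

```bash
python3 - <<'E'
from h import *
base=np.array([8.754,28.1784,103.4564,0,48.3651,-71.346])
for d in(98,102,106,110,114,118,121):
    q=base.copy();q[5]+=d;arm.move_joints(q)
    m=[]
    for i in range(6): arm.sleep(.02);m.append(arm.current_torque())
    m=np.array(m)
    print(d,round(arm.current_joint_positions()[5]-base[5],2),m.mean(0),round(m[:,2].std(),3),np.round(arm.current_force(),1),round(arm.current_width()*1e3,2),round(arm.current_t(),2),flush=True)
    if m[:,2].mean()>1.0 : break
E
```

```text
98 97.88 [ 0.359  -0.5509  0.5936] 0.033 [ 2.8  1.3 -4.1] 12.26 25.72
102 101.86 [ 0.3506 -0.572   0.5997] 0.035 [ 2.   1.9 -5.2] 11.81 26.07
106 105.86 [ 0.2942 -0.5904  0.6301] 0.017 [ 3.   1.4 -4.7] 12.12 26.42
110 109.85 [ 0.2695 -0.6229  0.6556] 0.035 [ 3.2  2.1 -4. ] 11.72 26.77
114 113.85 [ 0.2411 -0.6308  0.6537] 0.021 [ 3.1  1.6 -4.3] 12.07 27.12
118 117.85 [ 0.2159 -0.6562  0.6899] 0.015 [ 3.5  0.8 -4.1] 11.54 27.47
121 120.88 [ 0.1866 -0.6874  0.7218] 0.022 [ 2.7  1.8 -4.2] 12.07 27.82
```

```bash
python3 - <<'E'
from h import *
arm.grip(.04)
p=arm.current_ee_pos();arm.move_l([p[0],p[1],.16],feed=.15)
arm.move_joints([-55,20,85,0,75,49.5])
snap("9"); print(arm.current_t(),arm.current_force())
cv2.imwrite("pics/c9.png",np.hstack([crop("top",9,165,250,80,110,5),cv2.resize(crop("scene",9,330,140,90,90,6),(550,550))[:,:400]]))
cv2.imwrite("pics/c9s.png",crop("scene",9,325,150,100,80,8))
E
```

```text
31.2 [ 0.3307 -0.0419  0.7337]
```

View pics/c9.png

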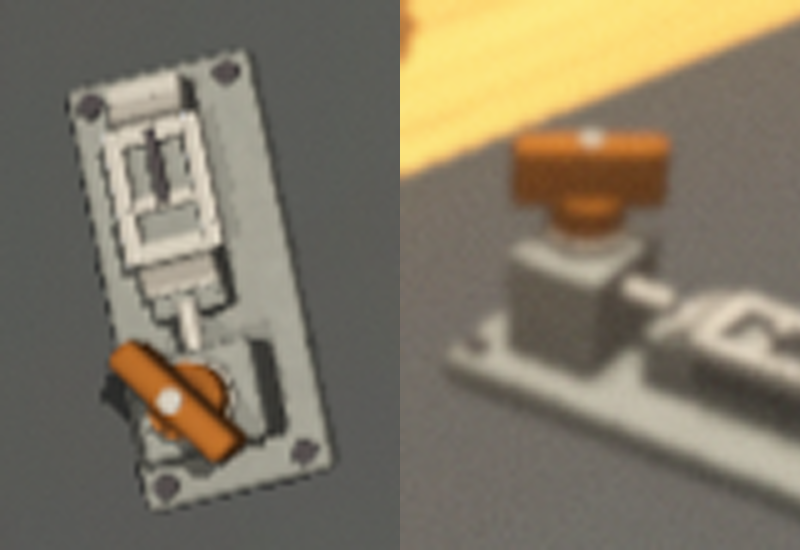

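View pics/c9s.png

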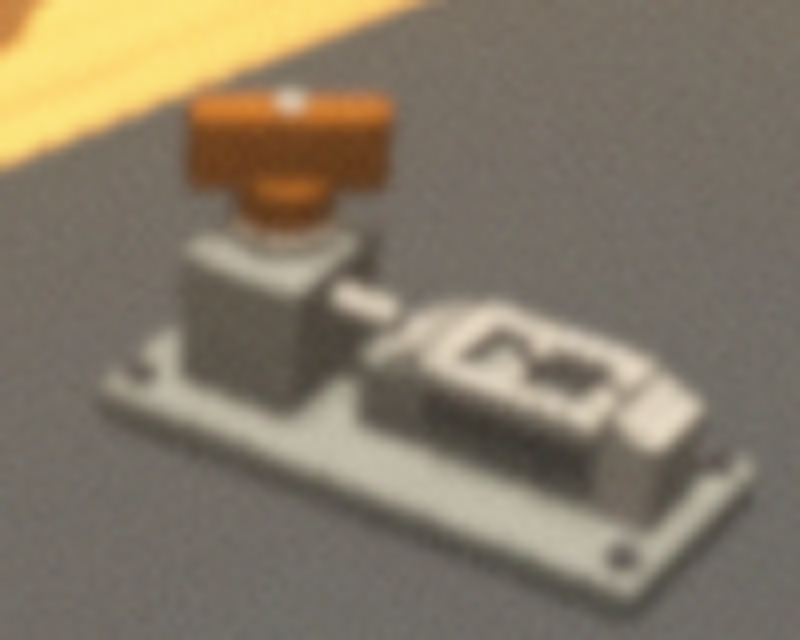

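The buckle lies lengthwise between the closed jaws and the knob is free. I'll measure the bar's real turn from top-view pixels before and after.

```bash
python3 - <<'E'
from h import *
T=lambda x,y:(165+x/5-.4,250+y/5-.4); S=lambda x,y:(325+x/8-.44,150+y/8-.44)
def ang(a,b): d=(onz("top",*T(*b),.1023)-onz("top",*T(*a),.1023))[:2];return np.degrees(np.arctan2(d[1],d[0])),np.linalg.norm(d)*1e3
print("before",ang((163,475),(199,327)),"after",ang((232,450),(121,351)))
# after: scene top-face long edges
for a,b in(((188,97),(393,97)),):
    d=(onz("scene",*S(*b),.1023)-onz("scene",*S(*a),.1023))[:2];print("scene after",np.degrees(np.arctan2(d[1],d[0])),np.linalg.norm(d)*1e3)
# mask: bar ortho: brightest orange (top face) PCA
for tag in("0","_9"):
    im=cv2.imread(f"pics/top{tag}.png")[250:360,165:245];im=cv2.resize(im,None,fx=6,fy=6,interpolation=cv2.INTER_CUBIC)
    h=cv2.cvtColor(im,cv2.COLOR_BGR2HSV);
    m=((h[...,0]<20)&(h[...,1]>130)&(h[...,2]>60)).astype(np.uint8)
    m=cv2.morphologyEx(m,cv2.MORPH_CLOSE,np.ones((25,25)))
    k=max(cv2.findContours(m,0,2)[0],key=cv2.contourArea)[:,0]
    P=np.array([onz("top",(u+.5)/6-.5+165,(v+.5)/6-.5+250,.1023)[:2] for u,v in k])*1000
    # farthest pair direction
    from scipy.spatial.distance import cdist
    r=cv2.minAreaRect(P.astype(np.float32));
    dn=cv2.drawContours(np.zeros_like(m),[k[:,None]],0,1,-1);v,u=np.nonzero(dn);Q=np.c_[u,v].astype(float);Q-=Q.mean(0);w,V=np.linalg.eigh(np.cov(Q.T));e=V[:,1]
    print(tag,r,"pca img deg",np.degrees(np.arctan2(e[1],e[0])))
# buckle in clamp frame
o=np.array([.5265,.1475]);a=np.radians(15.4);X=np.array([np.cos(a),np.sin(a)]);Y=np.array([-X[1],X[0]])
for q in((102,130),(190,112),(220,252),(125,268)):
    d=onz("top",*T(*q),.0543)[:2]-o;print(d@X*1000,d@Y*1000)
print(arm.current_t())
E
```

```text
before (np.float64(-10.010715570009204), np.float64(49.75068354947442)) after (np.float64(51.38957647817109), np.float64(50.60217755762696))
scene after 51.80951168188464 52.35854984757311
0 ((474.87701416015625, 128.57986450195312), (26.443754196166992, 52.172332763671875), 76.09215545654297) pca img deg 103.00983746201982
_9 ((477.4506530761719, 131.5042724609375), (53.22876739501953, 26.054157257080078), 63.74142837524414) pca img deg -139.64135389886712
50.511950454124495 16.811180834865098
49.26801731562041 -15.437348050043374
-2.774522589488154 -15.912720986747006
-0.17737400534189826 18.301218216537343
31.2
```

The bar turned about 118° for 121° of tool turn, so roughly 3° of lag. That leaves the knob about 43° past the bite, and the buckle at about x=24 mm, y=+1 mm. I'll check the bystanders quickly and hand in.

```bash
python3 - <<'E'
from h import *
a=cv2.imread("pics/scene0.png");b=cv2.imread("pics/scene_9.png")
for n,(x,y,w,h) in dict(tape=(165,235,65,60),box=(140,305,130,110),awl=(380,250,100,75)).items():
    t=a[y+8:y+h-8,x+8:x+w-8];r=cv2.matchTemplate(b[y:y+h,x:x+w],t,cv2.TM_CCOEFF_NORMED);print(n,cv2.minMaxLoc(r)[1::2])
print(arm.current_ee_pos(),arm.current_t())
arm.sign_off()
E
```

```text
tape (0.991530179977417, (8, 8))
box (0.9972397089004517, (8, 8))
awl (0.9956699013710022, (8, 8))
[ 0.3619 -0.4115  0.2513] 31.2
the job is handed in; nothing more can be done
```

I placed the buckle on the anvil, tightened the knob to about 43° past the bite, let go and handed the job in at 31.2 s. No verdict was reported.

- **Buckle:** I laid it on the anvil at clamp x ≈ 22.7 mm, y ≈ 0 and let go. After tightening it measured x ≈ 24 mm, y ≈ +1 mm, flush against the fixed jaw.
- **Knob:** I turned it clockwise in one grasp. The bite came at about 75.5° of tool turn, and I stopped at 121°. Top and scene pictures after release put the bar's real turn at about 118°, so roughly 43° past the bite, with a few degrees of uncertainty.
- **Bystanders:** the tape, box and awl show no pixel shift in the scene view. The arm was clear of everything at hand-in.

These checks disagreed or went wrong:
- **Moment at the bite:** it jumped by about 0.65 N m within about 5°, not the stated 0.3 N m. It then stayed roughly level without the bar slipping in the grip, so I took it as the bite.
- **Slate height:** the slate's picture corners suggested z ≈ 0, but touching it gave about 12 mm. I used the touched height, and the contact height on the anvil agreed with it.
- **First pinch of the knob:** the fingertips pressed on the hub with about 27 N, so I opened and pinched again 5 mm higher.
- **Buckle's angle before clamping:** the scene view gave about 6° and the top view about 2°, both within limits.

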